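Drive the seized jaw pin of the carbon clamp back against its keeper

TASK

The jaw pin of the carbon clamp has seized. Take the steel drift punch from its wooden rest, put its thin end into the pin's bore on the side away from the pin's head, and push the pin slowly through until you feel its head bear firmly on the sprung keeper leaf behind it, pausing there a moment and never pressing the pin with over 20 N; then lay the punch back in its rest and let go. Work the pin with the punch only, and leave the other things on the shelf as they are.

Things in the scene. Friction and masses are not known exactly. Their poses are not given: they have to be found in the camera images.
- punch_grip (a point): centre of the steel drift punch (140 g), where to grip it: square body 16 x 16 mm, 90 mm long (45 mm either way), then a taper to a 6 mm round shank. Its x axis points along the punch to the thin end. At the start it lies level in the rest, underside 37 mm over the shelf, with about 30 mm free either way along it between the forks. (The round cork-handled tool is not part of the job.)
- punch_tip (a point): flat end of the punch's thin shank, 110 mm from punch_grip along the punch's x axis; the 6 mm shank is 57 mm long from the taper to here. The shank bears on the pin's tail
- rest_seat (a point): place of the punch's centre in its fixed dark wood rest, 45 mm over the shelf; x axis as that of a punch lying in it. Two forks, 8 mm thick, stand 36 mm either way along x; each slot is 22 mm wide, open upward, its floor 8 mm below this point, its prongs ending 5 mm above it
- bore_mouth (a point): centre of the open end of the pin's bore on the flat face of the fixed steel clamp's knuckle, 80 mm over the shelf. Its x axis points level into the bore, the way to drive the pin. Bore 10 mm wide, 2 mm chamfer, 40 mm through; the pin's 8 mm tail starts 6 to 12 mm inside. The clamp is at most 106 mm high; above 65 mm height there is 250 mm of free space before this mouth
- pin_head (a point): outer face of the pin's round head (18 mm wide, 6 mm thick), on the bore's axis at the far side of the knuckle; x axis outward, the way it is driven. The pin slides straight in the clamp and stays where it is left; it moves under a push of about 7 N, plus 0.15 N for each mm/s of speed
- clamp: the carbon clamp with its pin; origin under the knuckle at shelf height, x along the bore as above
- punch: the punch, same origin and axes as punch_grip
- spindle_mid (a point): cork-handled brass rewind spindle, a round tool 170 mm long lying on the shelf: a bystander
- focus_knob: bronze focusing knob, 48 mm wide, 42 mm high, origin under its centre: a bystander
- jar: brown stoneware jar, 90 mm wide, 130 mm high, origin under its centre: a bystander
- oil_can: brass oil can, 76 mm wide, 150 mm high, origin under its centre: a bystander
- film_can: flat round film can, 170 mm wide, 32 mm high, origin under its centre: a bystander
- lens: brass lens tube, 58 mm wide, 85 mm high, origin under its centre: a bystander
- pin: the pin; origin on the bore's axis, 30 mm behind the outer face of its head, x axis as pin_head. Behind its head stands the sprung keeper leaf, an upright steel strip 3 mm thick; the head meets it after 9 to 29 mm of travel, to be felt. From there the push rises by 4 N per mm above the pin's own 7 N; 10 N or more, standing still, is firm (12 to 17 is good), and 22 N spoils the leaf
Mind the look-alikes: they are no part of the job. Of the things shaped like the punch, the bare steel one is meant.

How it is judged:
On the way, in this order (a step that is already met when the one before it is completed fails the run):
1. the punch is lifted out of its rest (z of punch_grip in the frame of rest_seat above 0.02 m), for 0.2 s.
2. with the punch's thin end in the bore and nearly at rest, the punch presses the pin firmly (9.5 N or more) after the pin has travelled, so that its head bears on the keeper leaf (contact force between punch and pin above 9.5 N and distance of pin_head from where it was at the start of the episode above 0.008 m and linear speed of punch below 0.005 m/s and x of punch_tip in the frame of bore_mouth above 0.008 m and y of punch_tip in the frame of bore_mouth between -0.006 and 0.006 m), for 0.2 s.
At the end, for the whole second after the job is handed in: the pin stays driven out to the keeper leaf (its head over 8 mm from where it began), and the punch lies still down in both forks of its rest, its centre within 15 mm along and 4 mm in height of the rest's seat, lined up within 0.2 rad (distance of pin_head from where it was at the start of the episode above 0.008 m and horizontal distance between punch_grip and rest_seat below 0.015 m and z of punch_grip in the frame of rest_seat between -0.004 and 0.004 m and angle between the x axis of punch_grip and the x axis of rest_seat, either way round below 0.2 rad and linear speed of punch below 0.02 m/s); the robot touches nothing.
It fails at once if the punch presses the pin with over 22 N, which spoils the keeper leaf (contact force between punch and pin above 22 N).
It fails at once if the punch is pressed on the clamp or its pin with more than 30 N (contact force between punch and clamp above 30 N).
It fails at once if the fingers or the arm push the clamp or its pin (more than 3 N) (contact force between any of the fingers, the arm and clamp above 3 N).
It fails at once if a bystander is moved by more than 20 mm (distance of any of spindle_mid, focus_knob, jar, oil_can, film_can, lens from where it was at the start of the episode above 0.02 m).
It also fails if it takes over 72 s, if anything falls off the work surface, if the arm or the gripper's body presses on something with over 40 N, if the wrist force passes 120 N, or if a joint passes its speed limit or range.

ROBOT

A 7-joint arm with a two-finger parallel gripper is mounted at the origin on the work surface. World frame = base frame: x ahead of the robot, y to its left, z up, the work surface at z = 0. Lengths are in m, angles in rad, forces in N, time in s.
With the tool pointing down it reaches from about 0.425 to 0.925 m from the base axis. Payload 6.8 kg.
Tool frame: the origin (TCP) lies midway between the tips of the shut fingers; the grasp point (between the pads) lies 19 mm behind it; z points along the fingers, y is the direction in which the jaws open and shut (so a half turn about z gives the same grasp; the last joint's range is limited). The gripper opens to 85 mm and grips with 20 to 120 N. Pads are 22 mm wide; open, the fingers measure 114 mm over their backs; the gripper's body (76 mm by 85 mm) begins 54 mm behind the grasp point. The pads swing forward as they close: fully open they stand 13 mm farther back than shut.
Start: joints at [-1.449, 0.477, 0.022, 1.555, -0.011, 1.109, -0.083], TCP at [0.154, 0.657, 0.231] pointing down, gripper open.
Joint ranges: [-2.96, 2.96], [-0.34, 2.1], [-1.41, 1.46], [0.24, 2.44], [-1.37, 4.51], [0.17, 1.92], [-2.96, 2.96]. Speed limits (rad/s): [2.39, 2.39, 3.14, 3.14, 3.14, 3.14, 3.14].

INTERFACE

Orientations are given as a unit quaternion [w, x, y, z].
In Python, from station import bot gives the robot as it stands.
- The arm moves only by the shell command python3 -m jog 'ROWS' [FORCE]. ROWS is JSON, a list of rows, each a list of 3 entries, a list of its own where there are three numbers: the shift along the tool's x, y, z in mm, then the turn, a rotation vector about the tool's x, y, z in degrees, then the closure, from -1 (fully open) to 1 (shut). A call has 1 to 12 rows; each row shifts and turns the commanded pose from where the row before left it, along the tool's axes as they then stand; what a row does not reach is not made up. A row lasts 1/8 s, in which the tool goes at most 62.5 mm and 10.7 degrees, less where a joint would pass 70% of its speed; a pose out of reach is approached as far as the arm can. A call is refused whole if a number of a shift passes 62.5 or a number of a turn 10.7, either way. A call with a gripper value outside its range is refused whole. The fingers move at their own pace and stop on an object; FORCE is the grip in N (left out, the last holds). Time passes only in rows, so rows that do not move let the fingers close. It gives the time, the measured TCP pose, the force and the opening at its end, in the units of the state.
- bot.get_obs(): the state, without advancing time (a new reading comes with each control period).
- bot.read_camera(name): name is "scene" or "top" or "wrist"; returns (picture, depth): 384x512x3 uint8, red, green, blue; 384x512 float32, m along the optical axis (not along the pixel's ray), 0 where there is no reading.
- bot.camera_info(name): a dict with "fx", "fy", "cx", "cy" (pixels), "k1" (the pictures are not rectified: a ray, as slopes to the right and down, at radius r is drawn at 1 + k1 r^2 times it, then the intrinsics apply), "world_from_camera" (4x4, takes a point from camera to world coordinates); the wrist camera has in their place "mount" (4x4, takes a point from camera to tool coordinates, whose origin is the TCP and whose axes are the flange's). Camera axes: x right, y up, looking along -z (the intrinsics and any distortion apply to the point x, -y, -z); pixel columns grow to the right and rows downward; lengths in m; the calibration is good to about 2 mm. A picture is of the moment at which its call begins: read the wrist's pose just before it. camera_info takes no time and is no camera call.
- bot.hand_in(): hands the job in, once; it reports no verdict.
Trained networks look in the newest picture that a camera, given by its name, has taken for a name from the list of things; names that differ only in an ending like _2 or _b are one class to them, and where a whole thing is asked for, a point or a joint stands for the part that bears it (a point fixed in the world has none). Each returns a list of dicts, best first, with "score" (0 to 1); they miss things now and then, are a little off and sometimes report something else, mostly with a low value. They report only what shows in the picture. A call takes as long as a camera call. They do not tell look-alikes from the thing itself.
- bot.find_in(camera, thing): "xy" ([column, row] as shares, 0 to 1, of the picture: columns of its width, rows of its height, amid what is visible of it).
- bot.cut_out(camera, thing): "pixels" (384x512 bool, what is visible of it) and "xy" ([column, row] as shares, 0 to 1, of the picture: columns of its width, rows of its height, amid what is visible of it).
- bot.landmark_of(camera, thing): "xy" ([column, row] as shares, 0 to 1, of the picture: columns of its width, rows of its height: a listed point, or the origin of a listed thing).
The state is a dict: "t": time; "q": joint angles; "joint_vel": joint speeds; "joint_torque": joint torques, N m; "eef_pos": TCP position; "tool_rot": TCP orientation; "contact_force": force on the tool from outside, world axes, zero at the start; "torque": the same for the moment, N m; "gripper_width": opening from 0.0 (shut) to 1.0 (fully open).
Only numpy, scipy, OpenCV 4.12 (cv2) and the standard library are available. Lean on these libraries where they do the work, as an engineer would, in place of code of your own. Each camera call takes 0.05 s, during which the arm holds its last target.

## Working session

There is one attempt and no reset: what is moved stays moved. The work goes in short steps, Python scripts to look and compute and a shell command to move; the robot and the scene stay as the last step left them, time stands still between calls to the robot, and variables do not carry over. Pictures are saved under pics/ and viewed, and the job is handed in when it is done.

```bash
ls -la; mkdir -p pics; python3 - <<'E'
from station import bot
import cv2
o=bot.get_obs()
for k,v in o.items(): print(k,v)
for c in ("scene","top","wrist"):
    p,d=bot.read_camera(c); cv2.imwrite(f"pics/{c}0.png",p[:,:,::-1]); print(c,bot.camera_info(c))
E
```

```text
total 12
drwxr-xr-x  3 agent agent 4096 Dec  7 02:15 .
drwxr-xr-x 23 root  root  4096 Dec  7 02:15 ..
drwxr-xr-x  2 agent agent 4096 Dec  7 02:15 pics
t 0.0
q [-1.44912774  0.47781428  0.02236196  1.55645439 -0.01150533  1.1092846
 -0.08310214]
joint_vel [ 4.11035086e-04 -1.14920713e-03  8.78535322e-04 -3.40955369e-05
  8.91622521e-04  1.32610607e-03  1.43942824e-04]
joint_torque [-9.10421750e-04 -5.96436310e+01  1.60744373e+00 -2.81192440e+01
  1.23478522e-02  9.36484372e-03  4.24080474e-05]
eef_pos [0.15362481 0.65667997 0.23031539]
tool_rot [-3.40881235e-05  1.14633032e-01  9.93407484e-01 -9.15430262e-04]
contact_force [-0.64570662  0.28862453 -0.73445897]
torque [0.02618543 0.01746694 0.00581591]
gripper_width 1.00108852540869
scene {'fx': 410.1712016515783, 'fy': 410.1712016515783, 'cx': 257.58789028552377, 'cy': 194.02917764891657, 'k1': -0.13761365426284897, 'world_from_camera': array([[ 0.74971671, -0.53092652,  0.39502137,  0.99830702],
       [ 0.66175787,  0.60254743, -0.44610885, -0.57138269],
       [-0.00116809,  0.59586376,  0.80308469,  1.02944466],
       [ 0.       
[... 231 characters left out ...]
55, -0.10895838,  0.46052602],
       [-0.99989127,  0.01093058, -0.00989772, -0.04679406],
       [-0.0086471 ,  0.10906476,  0.99399704,  1.01424291],
       [ 0.        ,  0.        ,  0.        ,  1.        ]])}
wrist {'fx': 297.1254052110463, 'fy': 297.1254052110463, 'cx': 257.004391926131, 'cy': 191.52020586731325, 'k1': -0.0653967665479697, 'mount': array([[ 6.81018292e-04,  9.49275013e-01,  3.14446318e-01,
         8.05999421e-02],
       [ 9.99999725e-01, -7.38968186e-04,  6.50856058e-05,
        -3.26714363e-04],
       [ 2.94149964e-04,  3.14446187e-01, -9.49275255e-01,
        -1.41588758e-01],
       [ 0.00000000e+00,  0.00000000e+00,  0.00000000e+00,
         1.00000000e+00]])}
```

View pics/scene0.png

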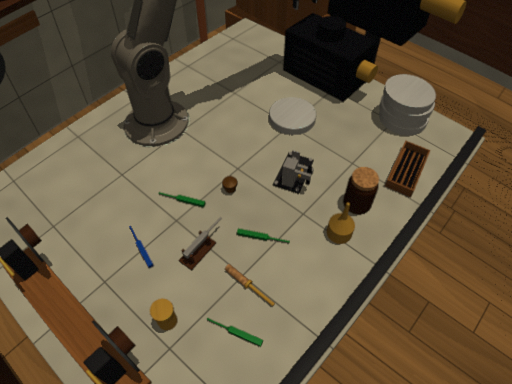

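View pics/top0.png

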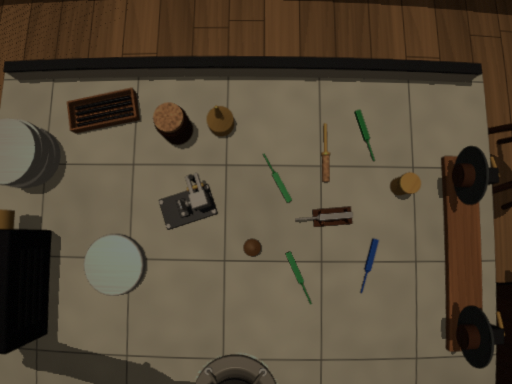

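View pics/wrist0.png

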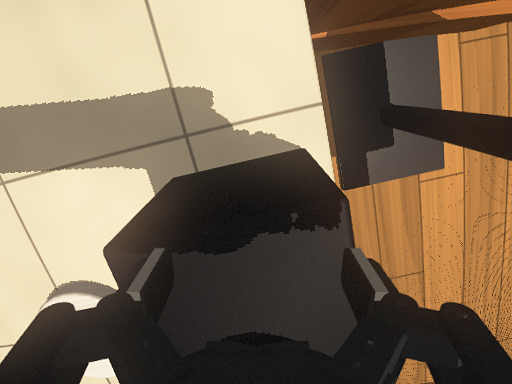

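The candidates for the punch are the bare steel tool in the dark rest at top (333,216), green tools at (277,180), (298,275) and (364,135), a blue one at (370,262), and a cork-handled one at (326,155). The steel one in the rest fits the description. Next: a close crop and measurements.

```bash
cat > h.py <<'E'
import numpy as np, cv2
from station import bot
from scipy.spatial.transform import Rotation as R
def toolT():
    o=bot.get_obs(); T=np.eye(4); q=o["tool_rot"]
    T[:3,:3]=R.from_quat([q[1],q[2],q[3],q[0]]).as_matrix(); T[:3,3]=o["eef_pos"]; return T
def cam(name,T=None):
    i=bot.camera_info(name)
    M=np.array(i["world_from_camera"]) if name!="wrist" else (toolT() if T is None else T)@np.array(i["mount"])
    K=np.array([[i["fx"],0,i["cx"]],[0,i["fy"],i["cy"]],[0,0,1]]); return K,np.array([i["k1"],0,0,0,0.]),M
def rays(name,px,T=None):
    K,D,M=cam(name,T); s=cv2.undistortPoints(np.array(px,float).reshape(-1,1,2),K,D)[:,0]
    d=np.c_[s[:,0],-s[:,1],-np.ones(len(s))]; return M[:3,3],d@M[:3,:3].T
def at_z(name,px,z,T=None):
    o,d=rays(name,px,T); return o+d*((z-o[2])/d[:,2])[:,None]
def at_depth(name,px,dep,T=None):
    o,d=rays(name,px,T); return o+d*np.array(dep).reshape(-1,1)
def proj(name,P,T=None):
    K,D,M=cam(name,T); c=(np.array(P).reshape(-1,3)-M[:3,3])@M[:3,:3]
    return cv2.projectPoints((c*[1,-1,-1]).reshape(-1,1,3),np.zeros(3),np.zeros(3),K,D)[0][:,0]
def cloud(name,d,T=None):
    v,u=np.mgrid[0:384,0:512]; P=at_depth(name,np.c_[u.ravel(),v.ravel()],d.ravel(),T); P[d.ravel()==0]=np.nan; return P.reshape(384,512,3)
def crop(p,x,y,w,h,s,f):
    cv2.imwrite(f,cv2.resize(p[y:y+h,x:x+w,::-1],None,fx=s,fy=s,interpolation=cv2.INTER_CUBIC))
E
python3 - <<'E'
from h import *
im={}
for c in("scene","top"):
    p,d=bot.read_camera(c); im[c]=p; P=cloud(c,d)
    for n,z in(("punch_grip",.045),("punch_tip",.045),("rest_seat",.045),("bore_mouth",.08),("pin_head",.08),("clamp",0)):
        for r in bot.landmark_of(c,n)[:3]:
            px=np.array(r["xy"])*[512,384]; print(c,n,round(r["score"],2),px.round(1),at_z(c,px,z)[0].round(4),P[int(px[1]),int(px[0])].round(3))
print(bot.get_obs()["t"])
crop(im["scene"],150,130,200,150,4,"pics/sc1.png");crop(im["top"],140,150,220,120,3.6,"pics/tc1.png")
E
```

```text
scene punch_grip 0.76 [193.1 244.3] [ 0.4949 -0.2712  0.045 ] [ 0.5   -0.274  0.056]
scene punch_grip 0.75 [190.8 199.8] [ 0.3794 -0.1716  0.045 ] [ 0.356 -0.158  0.014]
scene punch_grip 0.74 [145.  251.8] [ 0.413  -0.3763  0.045 ] [ 0.393 -0.371  0.018]
scene punch_tip 0.8 [205.1 319.7] [ 0.6724 -0.3996  0.045 ] [ 0.655 -0.39  -0.002]
scene punch_tip 0.71 [220.6 219.6] [ 0.495  -0.1628  0.045 ] [ 0.469 -0.144  0.   ]
scene punch_tip 0.65 [289.6 242.6] [ 0.6904 -0.0912  0.045 ] [ 0.673 -0.068 -0.001]
scene rest_seat 0.88 [197.2 244.5] [ 0.5039 -0.264   0.045 ] [ 0.507 -0.266  0.053]
scene bore_mouth 0.76 [288.1 169.2] [0.5386 0.087  0.08  ] [0.542 0.082 0.088]
scene pin_head 0.29 [193.9 243.8] [ 0.5133 -0.2794  0.08  ] [ 0.497 -0.271  0.054]
scene clamp 0.72 [287.3 179.6] [0.5253 0.1068 0.    ] [0.543 0.079 0.044]
top punch_grip 0.74 [374.4 256.5] [ 0.3901 -0.3714  0.045 ] [ 0.388 -0.386 -0.001]
top punch_grip 0.74 [296.1 266.3] [ 0.3634 -0.1603  0.045 ] [ 0.361 -0.163  0.016]
top punch_grip 0.71 [282.7 185.8] [ 0.5785 -0.1237  0.045 ] [ 0.585 -0.124  0.015]
top punch_tip 0.8 [378.5 158.3] [ 0.6582 -0.3892  0.045 ] [ 0.668 -0.404 -0.001]
top punch_tip 0.69 [295.9 218.9] [ 0.4893 -0.1595  0.045 ] [ 0.492 -0.157  0.048]
top punch_tip 0.66 [309.3 307.5] [ 0.2553 -0.1958  0.045 ] [ 0.246 -0.203 -0.004]
top rest_seat 0.8 [334.9 216. ] [ 0.4981 -0.2651  0.045 ] [ 0.498 -0.262  0.049]
top bore_mouth 0.85 [209.  199.1] [0.5372 0.0711 0.08  ] [0.541 0.08  0.034]
top bore_mouth 0.28 [115.2 260.4] [0.3737 0.3139 0.08  ] [0.37  0.333 0.031]
top pin_head 0.59 [188.  204.1] [0.5235 0.1258 0.08  ] [0.524 0.126 0.078]
top clamp 0.74 [202.6 201.7] [0.5362 0.0992 0.    ] [0.531 0.087 0.096]
top clamp 0.53 [251.2 242.6] [ 0.4231 -0.0398  0.    ] [ 0.426 -0.04   0.04 ]
0.85
```

View pics/sc1.png

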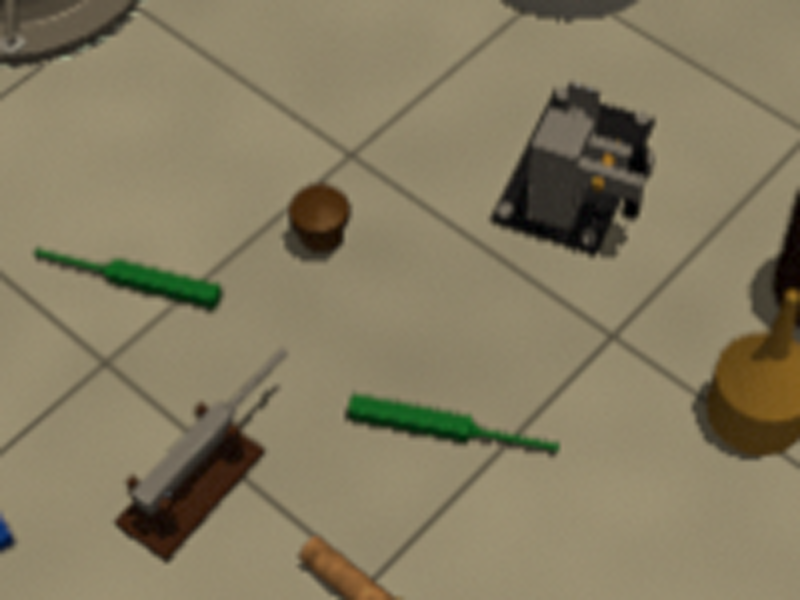

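View pics/tc1.png

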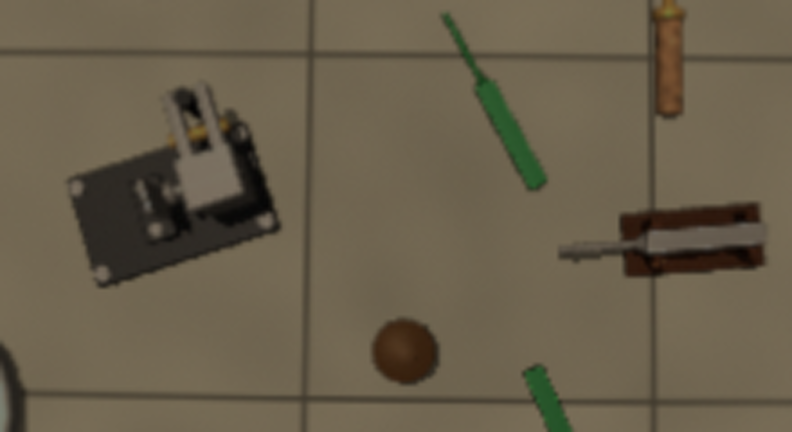

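```bash
python3 - <<'E'
from h import *
T=toolT()
for c in("scene","top"): print(c,proj(c,[T[:3,3],T[:3,3]-T[:3,2]*.15]).round(0))
p,d=bot.read_camera("wrist"); P=cloud("wrist",d,T)
for u,v in((60,60),(60,150),(200,180),(240,220),(240,280),(150,280),(80,300),(380,60),(350,130),(90,360),(420,350)): print(u,v,P[v,u].round(3),d[v,u])
p,d=bot.read_camera("scene"); P=cloud("scene",d)
for u,v in((330,60),(315,30),(400,20),(440,8),(365,70),(405,90),(292,112)): print("s",u,v,P[v,u].round(3))
p,d=bot.read_camera("top"); P=cloud("top",d)
for u,v in((20,250),(20,300),(45,240),(45,340),(5,220),(15,150)): print("t",u,v,P[v,u].round(3))
E
```

```text
scene [[305.   8.]
 [308. -30.]]
top [[ -50.  354.]
 [-101.  373.]]
60 60 [-0.021  0.454 -0.001] 0.34149718
60 150 [ 0.082  0.409 -0.002] 0.37666884
200 180 [0.15  0.592 0.054] 0.33134326
240 220 [0.152 0.646 0.188] 0.20128103
240 280 [0.198 0.634 0.189] 0.21561497
150 280 [0.134 0.618 0.273] 0.1171487
80 300 [0.288 0.365 0.031] 0.41224992
380 60 [ 0.058  1.116 -0.722] 1.002565
350 130 [ 0.274  0.978 -0.72 ] 1.0765016
90 360 [0.146 0.599 0.298] 0.09871891
420 350 [0.167 0.711 0.298] 0.096849486
s 330 60 [0.364 0.54  0.152]
s 315 30 [0.239 0.614 0.19 ]
s 400 20 [0.414 0.986 0.151]
s 440 8 [0.537 1.067 0.227]
s 365 70 [0.477 0.607 0.129]
s 405 90 [0.643 0.603 0.132]
s 292 112 [0.36  0.335 0.035]
t 20 250 [0.397 0.54  0.145]
t 20 300 [0.273 0.534 0.143]
t 45 240 [0.42  0.538 0.036]
t 45 340 [ 0.13   0.551 -0.005]
t 5 220 [0.472 0.6   0.126]
t 15 150 [0.657 0.588 0.125]
```

The rest's steel punch is confirmed in the crop: bare steel, thin end toward +y. The clamp's bore mouth faces it, and the head and leaf are on the far (+y) side. The gripper starts above a dark box, so I go up first, then over.

```bash
python3 -m jog '[[[0,0,-50],[0,0,0],-1],[[0,0,-40],[0,0,0],-1],[[-45,-24,0],[0,0,0],-1],[[-50,-26,0],[0,0,0],-1],[[-50,-26,0],[0,0,0],-1],[[-50,-26,0],[0,0,0],-1],[[-50,-26,0],[0,0,0],-1],[[-50,-26,0],[0,0,0],-1],[[-50,-26,0],[0,0,0],-1]]'
```

```text
t: 2.12
eef_pos: [0.4499, 0.4021, 0.3216]
tool_rot: [0.0, 0.115, 0.993, 0.0]
contact_force: [0.7, 0.3, 0.2]
gripper_width: 1.001
```

```bash
python3 -m jog '[[[0,0,0],[0,0,9.5],-1],[[0,0,0],[0,0,9.5],-1],[[0,0,0],[0,0,9.5],-1],[[0,0,0],[0,0,9.5],-1],[[0,0,0],[0,0,9.5],-1],[[0,0,0],[0,0,9.5],-1],[[0,0,0],[0,0,9.5],-1],[[0,0,0],[0,0,9.5],-1],[[-50,16,0],[0,0,0],-1],[[-58,20,0],[0,0,0],-1],[[-58,20,0],[0,0,0],-1],[[-58,20,0],[0,0,0],-1]]'; python3 -m jog '[[[-40,4,0],[0,0,0],-1],[[0,0,0],[0,0,0],-1]]'; python3 - <<'E'
from h import *
print(bot.get_obs()["q"].round(2))
T=toolT(); p,d=bot.read_camera("wrist"); np.savez("w1.npz",T=T,p=p,d=d); cv2.imwrite("pics/w1.png",p[:,:,::-1])
for n,z in(("bore_mouth",.08),("pin_head",.08),("clamp",0),("pin",.08)):
  for r in bot.landmark_of("wrist",n)[:2]:
    px=np.array(r["xy"])*[512,384]; print(n,round(r["score"],2),px.round(1),at_z("wrist",px,z,T)[0].round(4))
crop(p,100,50,300,225,2.66,"pics/w1c.png")
E
```

```text
t: 3.62
eef_pos: [0.5284, 0.1788, 0.3216]
tool_rot: [0.0, 0.702, 0.712, 0.0]
contact_force: [0.1, -0.0, 0.9]
gripper_width: 0.998
t: 3.88
eef_pos: [0.5332, 0.1362, 0.3218]
tool_rot: [0.0, 0.704, 0.71, 0.0]
contact_force: [-0.9, 1.3, 0.0]
gripper_width: 1.003
[-0.81  0.2   0.53  1.77 -0.11  1.2  -0.24]
bore_mouth 0.73 [266.1 195.1] [0.5462 0.0842 0.08  ]
pin_head 0.69 [252.5 156.4] [0.5275 0.1377 0.08  ]
pin_head 0.46 [394.7 196.7] [0.7249 0.0833 0.08  ]
clamp 0.8 [258.2 168.2] [0.5355 0.102  0.    ]
clamp 0.3 [234. 320.] [ 0.4912 -0.2018  0.    ]
pin 0.64 [259.5 177.8] [0.5369 0.1086 0.08  ]
```

View pics/w1.png

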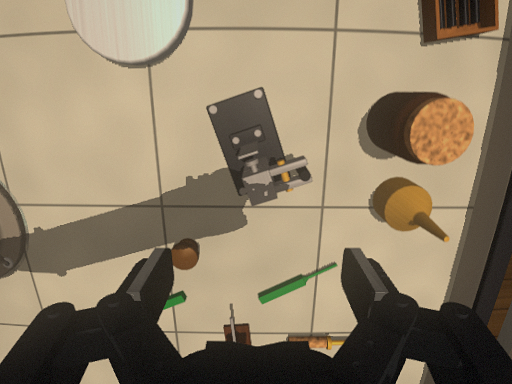

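```bash
python3 - <<'E'
from h import *
f=np.load("w1.npz"); p,d,T=f["p"],f["d"],f["T"]
crop(p,195,75,130,135,4.4,"pics/w1c.png")
P=cloud("wrist",d,T)
H=P[75:210,195:325,2]; im=np.clip(np.nan_to_num(H)/0.12*255,0,255).astype(np.uint8)
cv2.imwrite("pics/w1h.png",cv2.resize(cv2.applyColorMap(im,cv2.COLORMAP_JET),None,fx=4.4,fy=4.4,interpolation=cv2.INTER_NEAREST))
# height scale check on shelf
print(np.nanmedian(P[60:90,280:320,2]))
E
```

```text
-0.0010789310335990732
```

View pics/w1c.png

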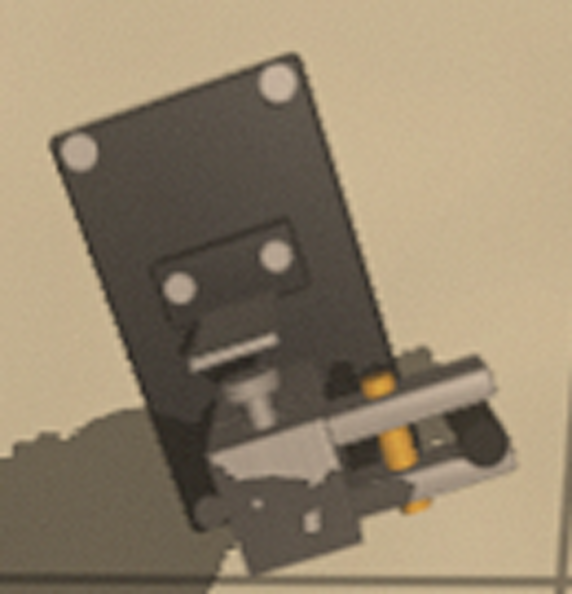

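View pics/w1h.png

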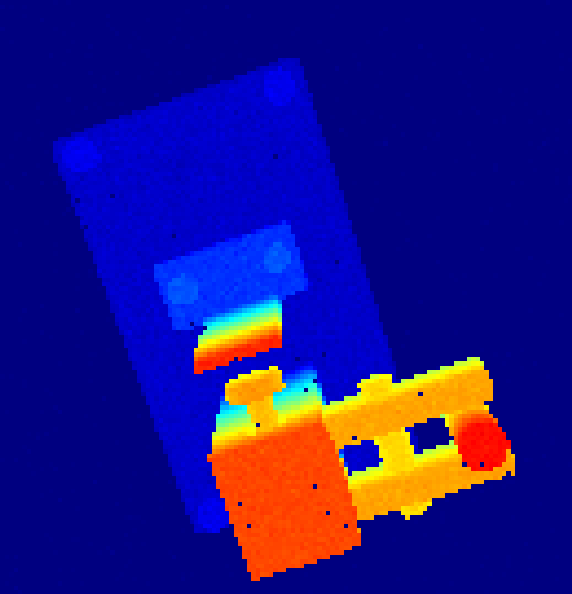

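```bash
python3 - <<'E'
from h import *
f=np.load("w1.npz"); p,d,T=f["p"],f["d"],f["T"]
P=cloud("wrist",d,T); S=P[75:210,195:325]
yy,xx=np.mgrid[0:135,0:130]
k=(xx>46)&(xx<84)&(yy>94)&(yy<133)&(S[...,2]>.085)
# remove beyond knuckle right edge handled by z
print("knuckle z",np.percentile(S[k][:,2],[5,50,95]).round(4))
zt=np.median(S[k][:,2])
k&=(abs(S[...,2]-zt)<.004)
r=cv2.minAreaRect((S[k][:,:2]*1000).astype(np.float32)); print("knuckle rect",r, cv2.boxPoints(r).round(1).tolist())
b=(S[...,2]>.002)&(S[...,2]<.0125)&(S[...,0]<.60)
r=cv2.minAreaRect((S[b][:,:2]*1000).astype(np.float32)); print("plate",r,cv2.boxPoints(r).round(1).tolist(), np.percentile(S[b][:,2],[10,50,90]))
h=(xx>50)&(xx<66)&(yy>82)&(yy<98)&(S[...,2]>.075)&(S[...,2]<.095)
r=cv2.minAreaRect((S[h][:,:2]*1000).astype(np.float32)); print("head+pin",r,cv2.boxPoints(r).round(1).tolist(),S[h][:,2].max())
E
```

```text
knuckle z [0.0862 0.0968 0.0982]
knuckle rect ((537.46142578125, 98.85407257080078), (36.07025909423828, 40.15132141113281), 18.47488784790039) [[514.0, 112.19999694824219], [526.7000122070312, 74.0999984741211], [560.9000244140625, 85.5], [548.2000122070312, 123.5999984741211]]
plate ((530.8555908203125, 146.2005157470703), (108.43463134765625, 150.98033142089844), 19.24224090576172) [[454.79998779296875, 199.60000610351562], [504.5, 57.099998474121094], [606.9000244140625, 92.80000305175781], [557.2000122070312, 235.3000030517578]] [0.00770914 0.00890136 0.01006331]
head+pin ((528.6564331054688, 124.61467742919922), (17.62110137939453, 17.028860092163086), 19.1781005859375) [[517.5, 129.8000030517578], [523.0999755859375, 113.69999694824219], [539.7999877929688, 119.5], [534.2000122070312, 135.60000610351562]] 0.092752083755826
```

```bash
python3 -m jog '[[[-45,-5,5],[0,0,0],-1],[[-52,-5,10],[0,0,0],-1],[[-52,-5,11],[0,0,0],-1],[[-52,-5,11],[0,0,0],-1],[[-52,-5,11],[0,0,0],-1],[[-52,-5,11],[0,0,0],-1],[[-50,-5,11],[0,0,0],-1],[[0,0,0],[0,0,0],-1]]'; python3 - <<'E'
from h import *
T=toolT(); p,d=bot.read_camera("wrist"); np.savez("w2.npz",T=T,p=p,d=d); cv2.imwrite("pics/w2.png",p[:,:,::-1])
for n,z in(("punch_grip",.045),("punch_tip",.045),("rest_seat",.045)):
  for r in bot.landmark_of("wrist",n)[:2]:
    px=np.array(r["xy"])*[512,384]; print(n,round(r["score"],2),px.round(1),at_z("wrist",px,z,T)[0].round(4))
P=cloud("wrist",d,T)
im=np.clip(np.nan_to_num(P[...,2])/0.08*255,0,255).astype(np.uint8)
cv2.imwrite("pics/w2h.png",cv2.applyColorMap(im,cv2.COLORMAP_JET))
E
```

```text
t: 5.12
eef_pos: [0.5014, -0.2182, 0.2507]
tool_rot: [0.0, 0.704, 0.71, -0.001]
contact_force: [-0.5, 0.4, 0.2]
gripper_width: 0.999
punch_grip 0.92 [433.9 246.3] [ 0.7408 -0.3287  0.045 ]
punch_grip 0.9 [323.1  85.5] [ 0.5737 -0.1283  0.045 ]
punch_tip 0.96 [246.5 112. ] [ 0.4885 -0.1583  0.045 ]
punch_tip 0.76 [110.2 244.4] [ 0.3056 -0.3302  0.045 ]
rest_seat 0.57 [252.8 200.3] [ 0.4963 -0.265   0.045 ]
```

View pics/w2.png

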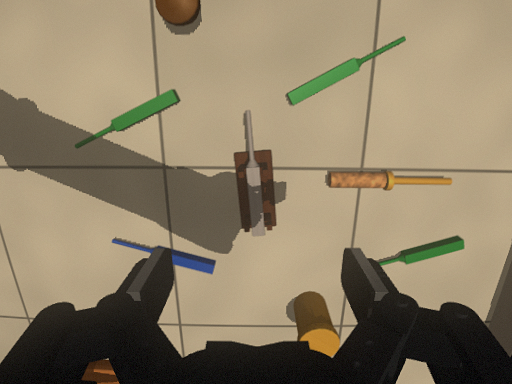

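View pics/w2h.png

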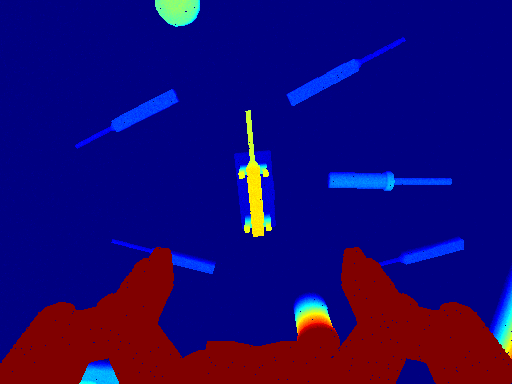

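```bash
python3 - <<'E'
from h import *
f=np.load("w2.npz"); p,d,T=f["p"],f["d"],f["T"]
P=cloud("wrist",d,T)
v,u=np.mgrid[0:384,0:512]
box=(u>225)&(u<285)&(v>100)&(v<245)
print("shelf",np.nanmedian(P[90:140,190:230,2]))
b=box&(P[...,2]>.046)&(v>170)
# body top at z .053
b&=abs(P[...,2]-.052)<.004
b&=(abs(u-(255+(v-200)*0.08))<8)
r=cv2.minAreaRect((P[b][:,:2]*1000).astype(np.float32)); print("body",r,cv2.boxPoints(r).round(1).tolist(),np.median(P[b][:,2]))
# centre line by rows
c=[]
for row in range(104,240,4):
    m=b[row] if row>170 else (box[row]&(P[row,:,2]>.035))
    if m.sum()>2: q=P[row][m]; c.append((row,q[:,0].mean()*1e3,q[:,1].mean()*1e3,np.ptp(q[:,0])*1e3,np.median(q[:,2])*1e3))
c=np.array(c); print(c.round(1))
s=c[c[:,0]>176]; k=np.polyfit(s[:,2],s[:,1],1); print("body slope dx/dy",k, "yaw",np.degrees(np.arctan(-k[0])))
s=c[c[:,0]<155]; k=np.polyfit(s[:,2],s[:,1],1); print("shank",k,"tip y",c[0])
# base of rest
m=box&(P[...,2]>.004)&(P[...,2]<.02); r=cv2.minAreaRect((P[m][:,:2]*1000).astype(np.float32)); print("base",r,np.median(P[m][:,2]))
m=box&(P[...,2]>.0425)&~cv2.dilate(b.astype(np.uint8),np.ones((3,3))).astype(bool)&(v>160); 
for r0,r1 in((160,185),(210,236)):
  q=P[r0:r1][m[r0:r1]]; print("fork",len(q),q.mean(0).round(4),q.min(0).round(4),q.max(0).round(4))
E
```

```text
shelf -0.0009596463520809562
body ((499.9461669921875, -267.9334411621094), (15.982423782348633, 86.33421325683594), 5.2606048583984375) [[488.0, -225.6999969482422], [495.8999938964844, -311.70001220703125], [511.8999938964844, -310.20001220703125], [503.8999938964844, -224.1999969482422]] 0.05192461346220906
[[ 112.   490.3 -158.2    4.5   46. ]
 [ 116.   490.3 -162.7    4.5   45.5]
 [ 120.   490.9 -167.1    5.7   45.6]
 [ 124.   491.5 -171.6    4.5   46.7]
 [ 128.   491.5 -176.1    4.6   46.1]
 [ 132.   492.  -180.8    5.8   45.2]
 [ 136.   492.6 -185.2    4.6   46.8]
 [ 140.   492.6 -189.9    4.7   46.8]
 [ 144.   493.2 -194.6    5.8   46.3]
 [ 148.   494.4 -199.3    3.5   46.3]
 [ 152.   493.9 -204.     4.7   46.4]
 [ 156.   495.1 -208.8    4.7   46.4]
 [ 160.   495.1 -213.5    4.7   46.9]
 [ 164.   495.7 -218.1   10.7   48.1]
 [ 168.   499.4 -223.    22.7   51.1]
 [ 172.   496.4 -226.7   14.2   52.1]
 [ 176.   497.1 -231.7   13.    51.9]
 [ 180.   497.1 -236.7   15.5   52. ]
 [ 184.   497.7 -241.6   14.3   51.9]
 [ 188.   497.7 -246.8   14.4   51.7]
 [ 192.   498.4 -251.7   15.
[... 219 characters left out ...]
3.3   14.9   51.8]
 [ 220.   501.8 -288.7   15.    51.4]
 [ 224.   501.8 -294.    12.5   51.9]
 [ 228.   502.5 -299.6   13.9   51.7]
 [ 232.   502.6 -305.2   13.9   51.6]
 [ 236.   499.4 -310.9    5.1   51.7]]
body slope dx/dy [-6.46881148e-02  4.82336800e+02] yaw 3.7011990915575708
shank [-8.99870522e-02  4.75829304e+02] tip y [ 112.          490.28318852 -158.20078101    4.50081349   46.00103654]
base ((499.7162170410156, -265.5765075683594), (49.9056396484375, 109.79425048828125), 5.275704860687256) 0.00692273121998116
fork 193 [ 0.4959 -0.2244  0.0487] [ 0.4784 -0.2355  0.0427] [ 0.5144 -0.2144  0.0533]
fork 85 [ 0.5018 -0.3009  0.048 ] [ 0.4851 -0.3072  0.0426] [ 0.5197 -0.2961  0.0506]
```

```bash
cat >> h.py <<'E'
def goto(xyz,ang,order="turn_first"):
    """deltas to have tool point down, tool x at world angle ang(deg)"""
    T=toolT(); a=np.radians(ang)
    G=np.array([[np.cos(a),np.sin(a),0],[np.sin(a),-np.cos(a),0],[0,0,-1]])
    rv=np.degrees(R.from_matrix(T[:3,:3].T@G).as_rotvec())
    dp=np.array(xyz)-T[:3,3]
    print("pos",T[:3,3].round(4),"xang",round(np.degrees(np.arctan2(T[1,0],T[0,0])),2),"| turn",rv.round(2),"| shift in goal axes mm",(G.T@dp*1e3).round(1),"| in present axes",(T[:3,:3].T@dp*1e3).round(1))
E
python3 -c "
from h import *
goto((.4997,-.2655,.026),95.2)"
```

```text
pos [ 0.5036 -0.2128  0.2513] xang 91.02 | turn [ 0.01 -0.04 -4.18] | shift in goal axes mm [-52.1  -8.7 225.3] | in present axes [-52.8  -4.9 225.2]
```

```bash
python3 - <<'E'
from h import *
f=np.load("w2.npz"); print(f["T"][:3,3]); f=np.load("w1.npz"); print(f["T"][:3,3])
o=bot.get_obs(); print(o["t"],o["eef_pos"],o["joint_vel"].round(3))
for i in range(3):
    bot.read_camera("top"); o=bot.get_obs(); print(o["t"],o["eef_pos"],o["q"].round(4))
E
```

```text
[ 0.50136995 -0.21818062  0.25066321]
[0.53316106 0.13618002 0.32183103]
5.325 [ 0.50359108 -0.21279784  0.25127498] [-0.006 -0.004  0.     0.003  0.001  0.001  0.002]
5.375 [ 0.50355281 -0.21280704  0.25134288] [-0.2913  0.2891  0.7113  1.8771 -0.2167  1.0531  0.5256]
5.425 [ 0.50345031 -0.21301138  0.25140844] [-0.2912  0.289   0.7116  1.8771 -0.2166  1.0531  0.5258]
5.475 [ 0.50334315 -0.21327406  0.25143097] [-0.291   0.289   0.7119  1.8772 -0.2166  1.0531  0.5259]
```

```bash
cat > rest.py <<'E'
from h import *
def meas():
    T=toolT(); p,d=bot.read_camera("wrist"); P=cloud("wrist",d,T)
    v,u=np.mgrid[0:384,0:512]
    x,y,z=P[...,0],P[...,1],P[...,2]
    near=(x>.44)&(x<.56)&(y>-.34)&(y<-.14)
    m=near&(z>.004)&(z<.013); r=cv2.minAreaRect((P[m][:,:2]*1000).astype(np.float32)); print("base",np.round(r[0],1),np.round(r[1],1),round(r[2],2))
    s=near&(z>.042)&(z<.05)&(y>-.208); k=np.polyfit(y[s],x[s],1); print("shank yaw",np.degrees(np.arctan(-k[0])).round(2),"x at -.266",(k[0]*-.266+k[1]).round(4),"tip y",np.percentile(y[s],99.5).round(4))
    s=near&(z>.0495)&(z<.056)&(abs(x-(k[0]*y+k[1]))<.0085)&(y<-.232); k=np.polyfit(y[s],x[s],1); print("body yaw",np.degrees(np.arctan(-k[0])).round(2),"x at -.266",(k[0]*-.266+k[1]).round(4),"rear y",np.percentile(y[s],.5).round(4))
    return p
p=meas()
E
python3 rest.py
```

```text
base [ 501.9 -230.8] [185.5  65.7] 84.65
shank yaw 5.13 x at -.266 0.4997 tip y -0.1563
body yaw 4.86 x at -.266 0.4998 rear y -0.3101
```

```bash
python3 -m jog '[[[0,0,0],[0,0,-4.2],-1],[[-26,-4,20],[0,0,0],-1],[[-26,-4,40],[0,0,0],-1],[[0,0,40],[0,0,0],-1],[[0,0,20],[0,0,0],-1],[[0,0,0],[0,0,0],-1],[[0,0,0],[0,0,0],-1],[[0,0,0],[0,0,0],-1]]'; python3 -c "
from h import *
goto((.4997,-.2657,.026),95.2)
p,d=bot.read_camera('wrist'); cv2.imwrite('pics/w3.png',p[:,:,::-1])"
```

```text
t: 6.52
eef_pos: [0.5001, -0.2675, 0.1325]
tool_rot: [0.001, 0.675, 0.738, 0.001]
contact_force: [-0.6, -0.3, 0.4]
gripper_width: 1.001
pos [ 0.5001 -0.2675  0.1325] xang 95.06 | turn [ 0.12  0.04 -0.14] | shift in goal axes mm [  1.8  -0.3 106.5] | in present axes [  1.9  -0.5 106.5]
```

View pics/w3.png

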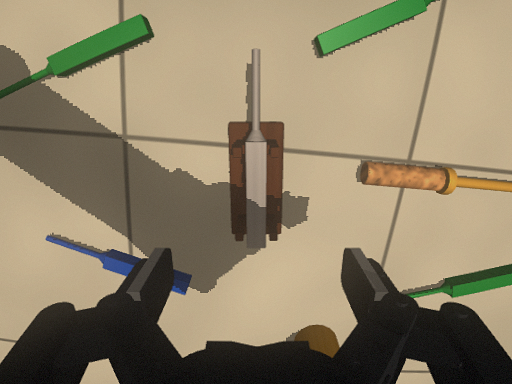

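```bash
python3 -m jog '[[[1,0,25],[0,0,0],-1],[[1,0,35],[0,0,0],-1],[[0,0,30],[0,0,0],-1],[[0,0,16.5],[0,0,0],-1],[[0,0,0],[0,0,0],-1],[[0,0,0],[0,0,0],-1]]' 60; python3 -c "
from h import *
goto((.4997,-.2657,.026),95.2); print(bot.get_obs()['contact_force'])"
```

```text
t: 7.32
eef_pos: [0.4998, -0.2659, 0.0259]
tool_rot: [0.001, 0.675, 0.737, 0.0]
contact_force: [0.9, -0.2, -0.4]
gripper_width: 0.998
pos [ 0.4998 -0.2659  0.0259] xang 95.02 | turn [ 0.09  0.05 -0.18] | shift in goal axes mm [ 0.2 -0.1 -0.1] | in present axes [ 0.2 -0.1 -0.1]
[ 0.89866501 -0.20240268 -0.38263206]
```

```bash
python3 -m jog '[[[0,0,0],[0,0,0],0],[[0,0,0],[0,0,0],0.4],[[0,0,0],[0,0,0],1],[[0,0,0],[0,0,0],1],[[0,0,0],[0,0,0],1],[[0,0,0],[0,0,0],1],[[0,0,0],[0,0,0],1]]' 60
```

```text
t: 8.2
eef_pos: [0.4992, -0.2654, 0.025]
tool_rot: [0.0, 0.675, 0.737, 0.0]
contact_force: [-0.8, 0.3, 5.8]
gripper_width: 0.18
```

```bash
python3 -m jog '[[[0,0,-4],[0,0,0],1],[[0,0,-10],[0,0,0],1],[[0,0,-21],[0,0,0],1],[[0,0,-30],[0,0,0],1],[[0,0,-30],[0,0,0],1],[[0,0,0],[0,0,0],1],[[0,0,0],[0,0,0],1],[[0,0,0],[0,0,0],1]]'; python3 - <<'E'
from h import *
o=bot.get_obs(); print(o["contact_force"],o["gripper_width"],o["torque"]); T=toolT(); print(T)
p,d=bot.read_camera("wrist"); cv2.imwrite("pics/w4.png",p[:,:,::-1])
P=cloud("wrist",d,T); L=(P-T[:3,3])@T[:3,:3]*1000
m=(d<.3)&(abs(L[...,1])<14)&(L[...,2]<0)&(L[...,2]>-40)&(L[...,0]>25)
q=L[m]; print(len(q),q.min(0),q.max(0))
for a in range(35,120,8):
    s=q[(q[:,0]>=a)&(q[:,0]<a+8)]
    if len(s): print(a,s[:,1].min().round(1),s[:,1].max().round(1),s[:,1].mean().round(2),s[:,2].min().round(1))
E
```

```text
t: 9.2
eef_pos: [0.4983, -0.2649, 0.1187]
tool_rot: [-0.001, 0.675, 0.737, -0.0]
contact_force: [-0.3, -0.5, -0.5]
gripper_width: 0.174
[-0.30765956 -0.52654908 -0.54192587] 0.17419522306477384 [ 0.0073645  -0.01436609  0.00157815]
[[-8.77847375e-02  9.96137485e-01 -1.98775751e-03  4.98310571e-01]
 [ 9.96139083e-01  8.77862826e-02  7.03686048e-04 -2.64910867e-01]
 [ 8.75465892e-04 -1.91831005e-03 -9.99997777e-01  1.18710369e-01]
 [ 0.00000000e+00  0.00000000e+00  0.00000000e+00  1.00000000e+00]]
4395 [ 25.04187329  -7.66024492 -28.84840836] [109.0057532    7.98393054 -11.4110588 ]
35 -7.7 7.8 0.15 -28.7
43 -7.5 7.9 0.2 -28.0
51 -3.1 3.6 0.18 -24.4
59 -2.7 2.8 0.05 -23.6
67 -2.6 2.7 0.05 -23.4
75 -2.5 2.6 0.06 -23.1
83 -2.5 2.6 0.04 -23.4
91 -2.9 2.9 -0.04 -23.4
99 -2.8 2.9 0.04 -23.4
107 -2.8 2.8 0.01 -22.7
```

View pics/w4.png

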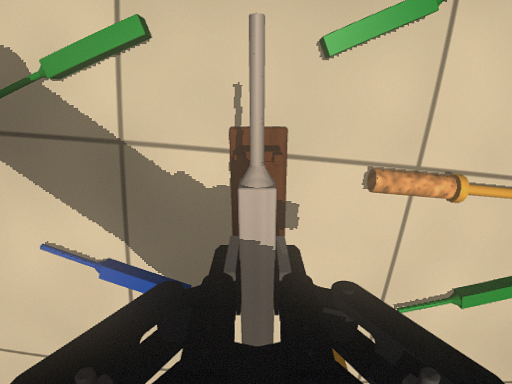

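```bash
python3 -c "
from h import *
goto((.625,.04,.30),108.8)"
```

```text
pos [ 0.4984 -0.265   0.1188] xang 95.03 | turn [ -0.1   -0.06 -13.77] | shift in goal axes mm [ 247.9  218.2 -181.2] | in present axes [ 292.9  152.6 -181.3]
```

```bash
python3 -m jog '[[[0,0,-25],[0,0,-7],1],[[0,0,-30],[0,0,-6.8],1],[[25,22,-21],[0,0,0],1],[[38,33,-21],[0,0,0],1],[[38,33,-21],[0,0,0],1],[[38,33,-21],[0,0,0],1],[[38,33,-21],[0,0,0],1],[[38,33,-21],[0,0,0],1],[[33,31,0],[0,0,0],1],[[0,0,0],[0,0,0],1],[[0,0,0],[0,0,0],1],[[0,0,0],[0,0,0],1]]'; python3 -m jog '[[[0,0,0],[0,0,0],1],[[0,0,0],[0,0,0],1]]'; cat > clamp.py <<'E'
from h import *
import sys
T=toolT(); p,d=bot.read_camera("wrist"); np.savez("w5.npz",T=T,p=p,d=d); cv2.imwrite("pics/"+sys.argv[1],p[:,:,::-1])
P=cloud("wrist",d,T); x,y,z=P[...,0],P[...,1],P[...,2]
near=(x>.44)&(x<.62)&(y>.03)&(y<.25)
def rect(m,n):
    q=P[m]; r=cv2.minAreaRect((q[:,:2]*1000).astype(np.float32)); print(n,len(q),np.round(r[0],1),np.round(r[1],1),round(r[2],2),np.median(q[:,2]).round(4))
print("shelf",np.nanmedian(z[(x>.60)&(x<.66)&(y>.12)&(y<.16)]))
m=near&(z>.0935)&(z<.101)
n,l,st,ce=cv2.connectedComponentsWithStats(m.astype(np.uint8))
for i in range(1,n):
    if st[i,4]>60: rect(l==i,"comp%d"%i)
m=near&(z>.004)&(z<.0125); n,l,st,ce=cv2.connectedComponentsWithStats(m.astype(np.uint8)); i=1+np.argmax(st[1:,4]); rect(l==i,"plate")
for r in bot.landmark_of("wrist","bore_mouth")[:1]: print(at_z("wrist",np.array(r["xy"])*[512,384],.08,T))
print(T[:3,3])
E
python3 clamp.py w5.png
```

```text
t: 10.75
eef_pos: [0.6249, 0.0378, 0.3004]
tool_rot: [-0.0, 0.583, 0.812, -0.0]
contact_force: [0.4, -0.6, -1.6]
gripper_width: 0.177
t: 11.0
eef_pos: [0.6252, 0.0391, 0.3009]
tool_rot: [-0.0, 0.582, 0.813, 0.0]
contact_force: [-0.2, -0.6, -0.8]
gripper_width: 0.17
shelf -0.0010641707635088704
comp3 1217 [537.   98.2] [36.9 38.7] 18.57 0.0971
plate 4175 [522.8 139. ] [ 91.1 144.2] 18.55 0.009
[[0.54780142 0.10338467 0.08      ]]
[0.62521646 0.03907628 0.30088627]
```

View pics/w5.png

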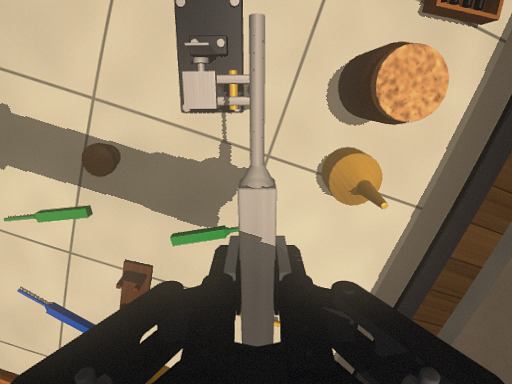

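```bash
python3 - <<'E'
from h import *
a=np.radians(18.57);u=np.array([-np.sin(a),np.cos(a)]);n=np.array([np.cos(a),np.sin(a)])
for f in("w1.npz","w5.npz"):
    f=np.load(f); P=cloud("wrist",f["d"],f["T"]); L=P[...,:2]@n*1e3; A=P[...,:2]@u*1e3; z=P[...,2]*1e3
    k=(z>93)&(z<101)&(A>-100+0)&(abs(L-540)<19)&(abs(A+78)<25)
    print("knuckle L",np.percentile(L[k],[1,99]).round(1),"A",np.percentile(A[k],[1,99]).round(1))
    k=(z>93)&(z<101)&(abs(L-540)<25)&(abs(A+78)<300)
    h=(z>74)&(z<93)&(abs(L-540)<13)&(A>0-60)&(A<20-0)
    print(np.histogram(A[(z>93)&(z<101)&(abs(L-540)<12)&(abs(A)<150)],20))
E
```

```text
knuckle L [523.3 558.4] A [-97.2 -57.5]
(array([48, 43, 46, 48, 44, 49, 45, 48, 48, 46, 51, 42,  0,  0,  0,  0,  0,
        0,  0, 44]), array([-97.46118598, -94.01278401, -90.56438205, -87.11598008,
       -83.66757811, -80.21917615, -76.77077418, -73.32237222,
       -69.87397025, -66.42556829, -62.97716632, -59.52876436,
       -56.08036239, -52.63196043, -49.18355846, -45.7351565 ,
       -42.28675453, -38.83835257, -35.3899506 , -31.94154864,
       -28.49314667]))
knuckle L [522.5 558.4] A [-97.2 -58.7]
(array([86, 63, 63, 63, 63, 73, 77, 66, 66, 77, 73, 21,  0,  0,  0,  0,  0,
        0,  9, 54]), array([-97.24413303, -93.80996941, -90.37580579, -86.94164216,
       -83.50747854, -80.07331492, -76.6391513 , -73.20498768,
       -69.77082406, -66.33666044, -62.90249682, -59.4683332 ,
       -56.03416958, -52.60000596, -49.16584234, -45.73167872,
       -42.2975151 , -38.86335148, -35.42918786, -31.99502424,
       -28.56086062]))
```

```bash
python3 - <<'E'
from h import *
a=np.radians(18.57);u=np.array([-np.sin(a),np.cos(a)]);n=np.array([np.cos(a),np.sin(a)])
for f in("w1.npz","w5.npz"):
    f=np.load(f); P=cloud("wrist",f["d"],f["T"]); L=P[...,:2]@n*1e3; A=P[...,:2]@u*1e3; z=P[...,2]*1e3
    for lo in range(-56,-24,3):
        m=(A>=lo)&(A<lo+3)&(abs(L-540)<20)&(z>70)
        if m.sum()>3: print(lo,m.sum(),np.percentile(L[m],[2,50,98]).round(1),np.percentile(z[m],[50,98]).round(1))
G=lambda s:(u*(-.0975-s-.110)+n*.5404)
for s in(.06,.012,0): print(s,G(s).round(4))
g=G(.06); goto((g[0],g[1],.0598),108.57)
E
```

```text
-56 11 [537.7 541.8 544.4] [82.5 83.5]
-53 15 [537.1 540.1 543.9] [82.3 83.8]
-50 10 [538.6 543.  549.2] [83.6 87.7]
-47 30 [532.7 541.  548.7] [86.4 88.1]
-44 48 [533.1 541.2 549.2] [83.2 88.1]
-35 731 [552.8 557.6 559.9] [401.9 408.3]
-32 1452 [540.5 550.5 557.2] [402.4 408.7]
-29 1445 [534.4 541.8 548.7] [402.1 408.7]
-26 266 [532.4 535.9 540.2] [402.  406.2]
-56 22 [536.5 540.9 544. ] [82.5 83.7]
-53 23 [536.  540.1 544. ] [82.6 84.1]
-50 33 [533.8 541.  547.8] [82.9 88.2]
-47 43 [533.7 542.2 549. ] [86.6 88.7]
-44 28 [533.6 541.7 548.4] [86.2 88.3]
-35 52 [529.9 542.9 552.8] [81.4 96.5]
-32 125 [527.5 539.7 552.7] [100.3 102.3]
-29 21 [528.8 539.8 551.2] [100.7 102. ]
0.06 [ 0.5975 -0.0815]
0.012 [ 0.5822 -0.036 ]
0 [ 0.5783 -0.0246]
pos [0.6253 0.0394 0.3009] xang 108.81 | turn [ 0.01 -0.01  0.24] | shift in goal axes mm [-105.7  -64.9  241.1] | in present axes [-105.5  -65.4  241.1]
```

```bash
python3 -m jog '[[[-25,-15,0],[0,0,0.2],1],[[-40,-25,10],[0,0,0],1],[[-40,-25,35],[0,0,0],1],[[0,0,50],[0,0,0],1],[[0,0,50],[0,0,0],1],[[0,0,45],[0,0,0],1],[[0,0,30],[0,0,0],1],[[0,0,15],[0,0,0],1],[[0,0,0],[0,0,0],1],[[0,0,0],[0,0,0],1],[[0,0,0],[0,0,0],1],[[0,0,0],[0,0,0],1]]'; python3 - <<'E'
from h import *
a=np.radians(18.57);u=np.array([-np.sin(a),np.cos(a)]);n=np.array([np.cos(a),np.sin(a)])
g=u*(-.0975-.05-.110)+n*.5407
goto((g[0],g[1],.0598),108.57); o=bot.get_obs(); print(o["t"],o["contact_force"],o["torque"],o["joint_vel"].round(3),o["gripper_width"])
T=toolT(); print(T[2,:3])
p,d=bot.read_camera("wrist"); cv2.imwrite("pics/w6.png",p[:,:,::-1])
P=cloud("wrist",d,T); L=(P-T[:3,3])@T[:3,:3]*1000
q=L[(d<.3)&(abs(L[...,1])<6)&(L[...,2]<-10)&(L[...,2]>-32)&(L[...,0]>62)]
for b in range(62,120,8):
    s=q[(q[:,0]>=b)&(q[:,0]<b+8)]
    if len(s): print(b,((s[:,1].min()+s[:,1].max())/2).round(2),s[:,2].min().round(1),s[:,0].max().round(1))
for c in("scene","top"):
    p,d=bot.read_camera(c); crop(p,170,120,170,110,4.5,f"pics/{c}6.png")
E
```

```text
t: 12.6
eef_pos: [0.5979, -0.0805, 0.0666]
tool_rot: [0.001, 0.583, 0.812, 0.0]
contact_force: [-0.2, -0.2, -1.5]
gripper_width: 0.175
pos [ 0.5979 -0.0805  0.0666] xang 108.64 | turn [0.08 0.02 0.07] | shift in goal axes mm [ 9.2 -0.5  6.8] | in present axes [ 9.3 -0.5  6.8]
12.6 [-0.21671713 -0.2334991  -1.52107255] [ 0.00744944  0.00689229 -0.0481555 ] [ 0.001  0.006 -0.002  0.004 -0.002  0.001 -0.   ] 0.1747167636027916
[-3.24435258e-04  1.40656460e-03 -9.99998958e-01]
62 -0.08 -23.3 70.0
70 -0.08 -24.0 77.8
78 -0.08 -23.3 86.0
86 -0.08 -23.5 93.9
94 -0.09 -23.4 102.0
102 -0.09 -23.2 109.0
```

View pics/scene6.png

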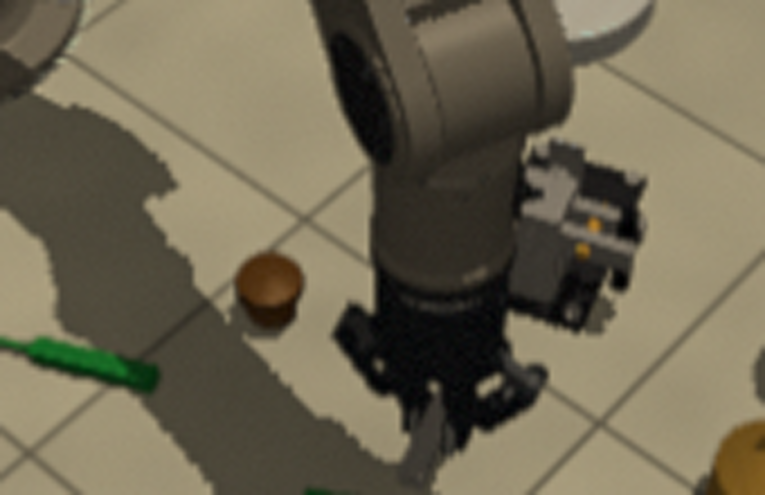

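View pics/top6.png

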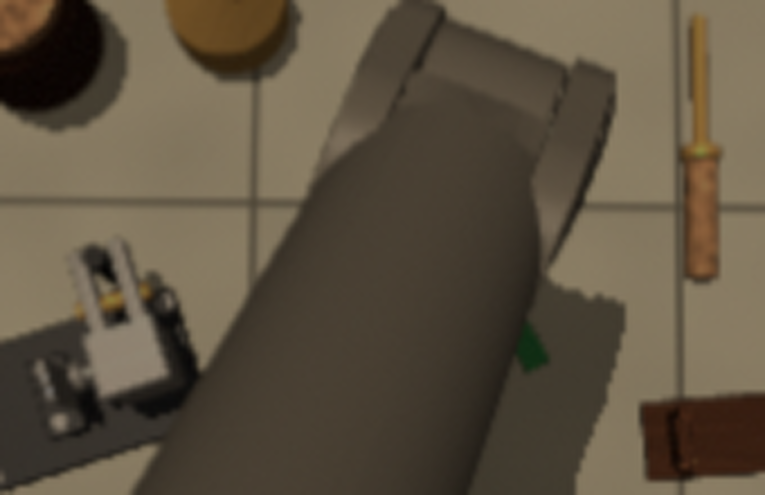

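```bash
python3 -m jog '[[[4,-0.5,3.4],[0.05,0,0],1],[[15,0,3.4],[0,0,0],1],[[15,0,0],[0,0,0],1],[[9,0,0],[0,0,0],1],[[0,0,0],[0,0,0],1],[[0,0,0],[0,0,0],1],[[0,0,0],[0,0,0],1]]'; cat > st.py <<'E'
from h import *
a=np.radians(18.57);u=np.array([-np.sin(a),np.cos(a)]);n=np.array([np.cos(a),np.sin(a)])
o=bot.get_obs(); T=toolT(); F=o["contact_force"]
tip=T[:3,3]+T[:3,0]*.1095
print("t",round(o["t"],2),"inside mm",round((tip[:2]@u+.0975)*1e3,2),"lat",round((tip[:2]@n-.5407)*1e3,2),"tcp z",round(T[2,3]*1e3,2),"tipz",round(tip[2]*1e3+20.2,2),"xang",round(np.degrees(np.arctan2(T[1,0],T[0,0])),2),"Fax",round(F[:2]@u,2),"Flat",round(F[:2]@n,2),"Fz",round(F[2],2),"w",round(o["gripper_width"],3), "M",o["torque"].round(2))
E
python3 st.py
```

```text
t: 13.62
eef_pos: [0.5833, -0.0407, 0.0591]
tool_rot: [-0.0, 0.584, 0.812, -0.0]
contact_force: [-0.2, -0.1, -1.9]
gripper_width: 0.174
t 13.62 inside mm -17.34 lat -0.71 tcp z 59.11 tipz 79.26 xang 108.58 Fax -0.07 Flat -0.23 Fz -1.9 w 0.174 M [-0.03  0.02  0.02]
```

```bash
python3 -m jog '[[[0,0.7,-0.6],[0,0,0],1],[[0,0,0],[0,0,0],1],[[3,0,0],[0,0,0],1],[[3,0,0],[0,0,0],1],[[3,0,0],[0,0,0],1],[[3,0,0],[0,0,0],1],[[2,0,0],[0,0,0],1],[[0,0,0],[0,0,0],1],[[0,0,0],[0,0,0],1]]'; python3 st.py
```

```text
t: 14.75
eef_pos: [0.5794, -0.0266, 0.0596]
tool_rot: [-0.0, 0.583, 0.812, -0.0]
contact_force: [0.4, 0.6, -2.0]
gripper_width: 0.175
t 14.75 inside mm -2.75 lat -0.05 tcp z 59.6 tipz 79.79 xang 108.62 Fax 0.41 Flat 0.55 Fz -1.97 w 0.175 M [-0.04 -0.01 -0.01]
```

```bash
python3 -m jog '[[[1.5,0,0],[0,0,0],1],[[1.5,0,0],[0,0,0],1],[[1.5,0,0],[0,0,0],1],[[1.5,0,0],[0,0,0],1],[[1,0,0],[0,0,0],1],[[0,0,0],[0,0,0],1]]'; python3 st.py
```

```text
t: 15.5
eef_pos: [0.5771, -0.0197, 0.0596]
tool_rot: [-0.0, 0.583, 0.812, -0.0]
contact_force: [-0.4, -0.2, -1.9]
gripper_width: 0.176
t 15.5 inside mm 4.5 lat -0.07 tcp z 59.58 tipz 79.79 xang 108.64 Fax -0.07 Flat -0.47 Fz -1.95 w 0.176 M [0.01 0.03 0.02]
```

```bash
python3 -m jog '[[[1,0,0],[0,0,0],1],[[1,0,0],[0,0,0],1],[[1,0,0],[0,0,0],1],[[1,0,0],[0,0,0],1]]'; python3 st.py;  python3 -m jog '[[[1,0,0],[0,0,0],1],[[1,0,0],[0,0,0],1],[[1,0,0],[0,0,0],1]]'; python3 st.py
```

```text
t: 16.0
eef_pos: [0.5758, -0.016, 0.0596]
tool_rot: [-0.0, 0.583, 0.812, -0.0]
contact_force: [0.0, -0.9, -1.2]
gripper_width: 0.181
t 16.0 inside mm 8.5 lat -0.04 tcp z 59.59 tipz 79.79 xang 108.63 Fax -0.87 Flat -0.25 Fz -1.23 w 0.181 M [ 0.    0.03 -0.04]
t: 16.38
eef_pos: [0.5749, -0.0131, 0.0596]
tool_rot: [-0.0, 0.583, 0.812, -0.0]
contact_force: [-0.5, 0.3, -2.0]
gripper_width: 0.178
t 16.38 inside mm 11.48 lat -0.05 tcp z 59.58 tipz 79.79 xang 108.64 Fax 0.43 Flat -0.33 Fz -2.01 w 0.178 M [-0.06 -0.02  0.04]
```

```bash
for i in 1; do python3 -m jog '[[[1,0,0],[0,0,0],1],[[1,0,0],[0,0,0],1]]' >/dev/null; python3 st.py; python3 -m jog '[[[1,0,0],[0,0,0],1],[[1,0,0],[0,0,0],1]]'>/dev/null; python3 st.py; done
```

```text
t 16.62 inside mm 12.23 lat -0.01 tcp z 59.77 tipz 79.8 xang 108.59 Fax -4.96 Flat -0.17 Fz -1.96 w 0.178 M [-0.98 -0.25  0.06]
t 16.88 inside mm 12.71 lat 0.04 tcp z 60.0 tipz 79.83 xang 108.53 Fax -6.69 Flat -0.23 Fz -1.67 w 0.172 M [-1.56 -0.45  0.06]
```

```bash
for i in 1 2; do python3 -m jog '[[[1,0,0],[0,0,0],1],[[1,0,0],[0,0,0],1],[[1,0,0],[0,0,0],1]]' >/dev/null; python3 st.py; done
```

```text
t 17.25 inside mm 15.33 lat 0.07 tcp z 60.05 tipz 79.85 xang 108.5 Fax -8.01 Flat -0.91 Fz -1.28 w 0.174 M [-1.61 -0.41  0.13]
t 17.62 inside mm 18.28 lat 0.05 tcp z 60.04 tipz 79.84 xang 108.5 Fax -8.06 Flat 0.2 Fz -1.75 w 0.175 M [-1.67 -0.44  0.02]
```

Pin slides at ~8 N as described. It has travelled about 6.5 mm; continuing in small steps and watching the force.

```bash
python3 -m jog '[[[1,0,0],[0,0,0],1],[[1,0,0],[0,0,0],1]]' >/dev/null; python3 st.py;  python3 -m jog '[[[1,0,0],[0,0,0],1],[[1,0,0],[0,0,0],1]]' >/dev/null; python3 st.py
```

```text
t 17.88 inside mm 20.29 lat 0.03 tcp z 60.03 tipz 79.83 xang 108.5 Fax -8.03 Flat -0.74 Fz -2.1 w 0.179 M [-1.61 -0.41  0.07]
t 18.12 inside mm 22.3 lat 0.04 tcp z 60.02 tipz 79.82 xang 108.5 Fax -8.59 Flat -0.11 Fz -1.81 w 0.177 M [-1.63 -0.46  0.08]
```

```bash
python3 -m jog '[[[0.8,0,0],[0,0,0],1],[[0.8,0,0],[0,0,0],1]]' >/dev/null; python3 st.py
```

```text
t 18.38 inside mm 23.25 lat 0.08 tcp z 60.12 tipz 79.83 xang 108.48 Fax -10.67 Flat -0.76 Fz -1.56 w 0.179 M [-2.05 -0.53  0.08]
```

```bash
python3 -m jog '[[[0.7,0,0],[0,0,0],1],[[0.7,0,0],[0,0,0],1]]' >/dev/null; python3 st.py; python3 -m jog '[[[0,0,0],[0,0,0],1],[[0,0,0],[0,0,0],1]]' >/dev/null; python3 st.py
```

```text
t 18.62 inside mm 23.76 lat 0.1 tcp z 60.23 tipz 79.82 xang 108.45 Fax -11.95 Flat -0.61 Fz -1.43 w 0.173 M [-2.41 -0.58  0.06]
t 18.88 inside mm 23.77 lat 0.09 tcp z 60.23 tipz 79.83 xang 108.44 Fax -11.2 Flat -1.25 Fz -1.82 w 0.181 M [-2.25 -0.64  0.08]
```

Static at about 11.5 N; a little more to reach a clear 13–14 N, then hold.

```bash
python3 -m jog '[[[0.6,0,0],[0,0,0],1],[[0.6,0,0],[0,0,0],1],[[0.4,0,0],[0,0,0],1]]' >/dev/null; python3 st.py; python3 -m jog '[[[0,0,0],[0,0,0],1],[[0,0,0],[0,0,0],1],[[0,0,0],[0,0,0],1],[[0,0,0],[0,0,0],1]]' >/dev/null; python3 st.py;python3 -m jog '[[[0,0,0],[0,0,0],1],[[0,0,0],[0,0,0],1],[[0,0,0],[0,0,0],1]]' >/dev/null; python3 st.py
```

```text
t 19.25 inside mm 24.38 lat 0.13 tcp z 60.35 tipz 79.82 xang 108.41 Fax -13.6 Flat -0.67 Fz -1.55 w 0.181 M [-2.78 -0.75  0.07]
t 19.75 inside mm 24.42 lat 0.14 tcp z 60.36 tipz 79.84 xang 108.41 Fax -14.15 Flat -0.32 Fz -0.57 w 0.176 M [-2.77 -0.74  0.11]
t 20.12 inside mm 24.41 lat 0.15 tcp z 60.37 tipz 79.85 xang 108.41 Fax -14.23 Flat -1.31 Fz -2.72 w 0.172 M [-2.69 -0.77  0.15]
```

```bash
python3 -m jog '[[[-2,0,0],[0,0,0],1],[[-4,0,0],[0,0,0],1],[[-6,0,0],[0,0,0],1],[[-8,0,0],[0,0,0],1],[[-8,0,0],[0,0,0],1],[[-10,0,0],[0,0,0],1],[[-20,0,0],[0,0,0],1],[[-25,0,0],[0,0,0],1],[[-10,0,0],[0,0,0],1],[[0,0,0],[0,0,0],1],[[0,0,0],[0,0,0],1]]' >/dev/null; python3 st.py; python3 - <<'E'
from h import *
T=toolT()
p,d=bot.read_camera("wrist"); cv2.imwrite("pics/w7.png",p[:,:,::-1])
P=cloud("wrist",d,T); L=(P-T[:3,3])@T[:3,:3]*1000
q=L[(d<.3)&(abs(L[...,1])<10)&(L[...,2]<-10)&(L[...,2]>-36)&(L[...,0]>30)]
for b in range(30,120,8):
    s=q[(q[:,0]>=b)&(q[:,0]<b+8)]
    if len(s): print(b,((s[:,1].min()+s[:,1].max())/2).round(2),s[:,2].min().round(1),s[:,0].max().round(1))
goto((.4997,-.2657,.15),95.1)
E
```

```text
t 21.5 inside mm -61.99 lat -0.01 tcp z 59.36 tipz 79.67 xang 108.68 Fax -0.18 Flat 0.28 Fz -1.51 w 0.175 M [ 0.01  0.01 -0.04]
30 0.0 -28.9 38.0
38 -0.02 -28.6 46.0
46 0.17 -26.9 53.9
54 -0.07 -23.5 61.9
62 -0.09 -23.3 70.0
70 -0.07 -23.3 77.8
78 -0.07 -23.4 86.0
86 -0.09 -24.0 94.0
94 -0.09 -23.5 102.0
102 -0.07 -23.9 109.0
pos [ 0.5984 -0.0825  0.0594] xang 108.71 | turn [-0.07 -0.05 13.61] | shift in goal axes mm [-173.7 -114.6  -90.6] | in present axes [-141.8 -152.4  -90.6]
```

View pics/w7.png

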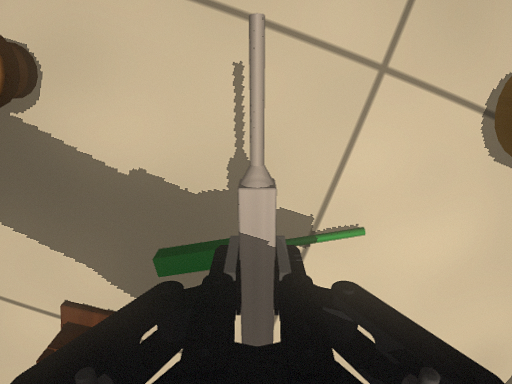

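```bash
python3 -m jog '[[[0,0,-30],[0,0,0],1],[[0,0,-40],[0,0,6.8],1],[[0,0,-20],[0,0,6.8],1],[[-35,-23,0],[0,0,0],1],[[-45,-30,0],[0,0,0],1],[[-45,-30,0],[0,0,0],1],[[-35,-23,0],[0,0,0],1],[[-14,-9,0],[0,0,0],1],[[0,0,0],[0,0,0],1],[[0,0,0],[0,0,0],1],[[0,0,0],[0,0,0],1],[[0,0,0],[0,0,0],1]]'; python3 -c "
from h import *
goto((.4994,-.2655,.026),95.1)"
```

```text
t: 23.05
eef_pos: [0.5001, -0.2661, 0.1496]
tool_rot: [-0.0, 0.675, 0.738, -0.0]
contact_force: [0.2, -0.2, -1.2]
gripper_width: 0.173
pos [ 0.5001 -0.2661  0.1496] xang 95.14 | turn [-0.05 -0.    0.04] | shift in goal axes mm [  0.6  -0.6 123.6] | in present axes [  0.6  -0.5 123.6]
```

```bash
python3 -m jog '[[[0.6,-0.3,20],[0,0,0],1],[[0,0,35],[0,0,0],1],[[0,0,30],[0,0,0],1],[[0,0,15],[0,0,0],1],[[0,0,8],[0,0,0],1],[[0,0,5],[0,0,0],1],[[0,0,5],[0,0,0],1],[[0,0,0],[0,0,0],1],[[0,0,0],[0,0,0],1]]'; python3 -c "
from h import *
goto((.4994,-.2655,.0255),95.1);print(bot.get_obs()['contact_force'])"
```

```text
t: 24.18
eef_pos: [0.4993, -0.2667, 0.0321]
tool_rot: [0.0, 0.675, 0.737, -0.0]
contact_force: [-0.6, -0.4, -1.3]
gripper_width: 0.173
pos [ 0.4993 -0.2667  0.0321] xang 95.03 | turn [-0.01  0.03 -0.07] | shift in goal axes mm [1.2 0.2 6.6] | in present axes [1.2 0.2 6.6]
[-0.59715575 -0.4061347  -1.32666324]
```

```bash
python3 -m jog '[[[1,0,2],[0,0,0],1],[[0,0,2],[0,0,0],1],[[0,0,1.5],[0,0,0],1],[[0,0,1],[0,0,0],1],[[0,0,0],[0,0,0],1],[[0,0,0],[0,0,0],1]]'; python3 -c "
from h import *
goto((.4994,-.2655,.0255),95.1);print(bot.get_obs()['contact_force'])"
```

```text
t: 24.92
eef_pos: [0.4989, -0.2656, 0.0252]
tool_rot: [-0.0, 0.675, 0.737, -0.0]
contact_force: [-0.3, 0.3, -1.4]
gripper_width: 0.179
pos [ 0.4989 -0.2656  0.0252] xang 95.03 | turn [-0.04  0.02 -0.07] | shift in goal axes mm [ 0.1  0.5 -0.3] | in present axes [ 0.1  0.5 -0.3]
[-0.25342291  0.30974464 -1.40475112]
```

```bash
python3 -m jog '[[[0,0,0.5],[0,0,0],1],[[0,0,0],[0,0,0],1],[[0,0,0],[0,0,0],1]]'; python3 -m jog '[[[0,0,0],[0,0,0],0.4],[[0,0,0],[0,0,0],0.2],[[0,0,0],[0,0,0],0],[[0,0,0],[0,0,0],-1],[[0,0,0],[0,0,0],-1],[[0,0,0],[0,0,0],-1],[[0,0,0],[0,0,0],-1],[[0,0,0],[0,0,0],-1]]'
```

```text
t: 25.3
eef_pos: [0.4989, -0.2656, 0.025]
tool_rot: [-0.0, 0.675, 0.737, -0.0]
contact_force: [-2.8, 2.0, 5.4]
gripper_width: 0.174
t: 26.3
eef_pos: [0.4989, -0.2656, 0.0247]
tool_rot: [-0.0, 0.675, 0.737, -0.0]
contact_force: [0.0, 0.7, -0.3]
gripper_width: 1.002
```

Seated (5 N felt) and released. Lift straight up, back off toward −y, and check.

```bash
python3 -m jog '[[[0,0,-15],[0,0,0],-1],[[0,0,-40],[0,0,0],-1],[[0,0,-50],[0,0,0],-1],[[0,0,-50],[0,0,0],-1],[[0,0,-50],[0,0,0],-1],[[15,0,-20],[0,0,0],-1],[[30,0,0],[0,0,0],-1],[[0,0,0],[0,0,0],-1],[[0,0,0],[0,0,0],-1],[[0,0,0],[0,0,0],-1]]'; python3 rest.py; python3 - <<'E'
from h import *
p,d=bot.read_camera("wrist"); cv2.imwrite("pics/w8.png",p[:,:,::-1])
T=toolT(); P=cloud("wrist",d,T); x,y,z=P[...,0],P[...,1],P[...,2]
m=(abs(x-(.4758-.09*y))<.006)&(y>-.295)&(y<-.235); print("body top z",np.median(z[m&(z>.03)]), "shelf",np.nanmedian(P[90:140,190:230,2]))
for c in("scene","top"):
    p,d=bot.read_camera(c); cv2.imwrite(f"pics/{c}8.png",p[:,:,::-1])
    P=cloud(c,d)
    a=np.radians(18.57);u=np.array([-np.sin(a),np.cos(a)]);n=np.array([np.cos(a),np.sin(a)])
crop(p,150,170,80,60,9,"pics/top8c.png")
E
```

```text
t: 27.55
eef_pos: [0.4949, -0.2217, 0.2499]
tool_rot: [-0.0, 0.676, 0.737, -0.001]
contact_force: [0.3, -0.3, 0.4]
gripper_width: 0.998
base [ 502.3 -230.2] [185.8  66.2] 84.52
shank yaw 6.25 x at -.266 0.5009 tip y -0.1572
body yaw 5.22 x at -.266 0.5 rear y -0.3108
body top z 0.05189769965934654 shelf -0.0010607478242720958
```

View pics/w8.png

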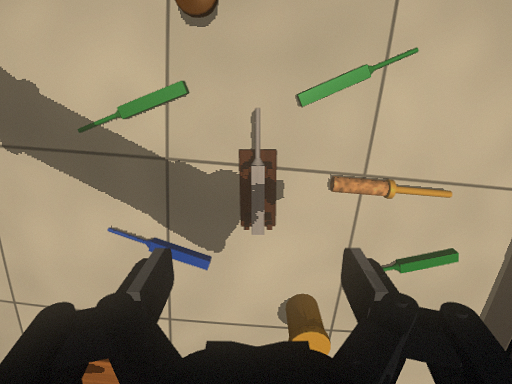

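View pics/top8.png

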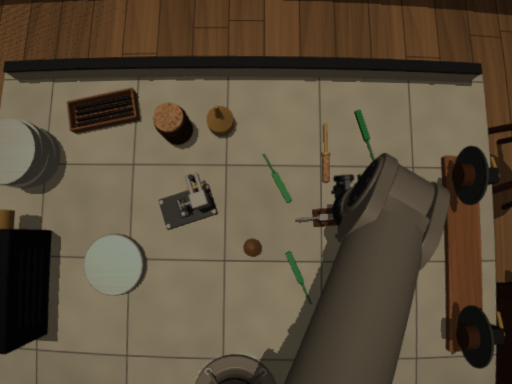

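View pics/scene8.png

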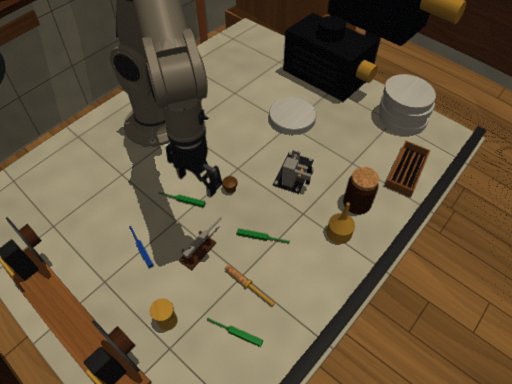

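The punch lies in both forks at its original height (body top 51.9 mm on the same reading as before), within 1 mm along. A quick look at the pin head confirms or refutes its travel.

```bash
python3 -m jog '[[[30,6,-20],[0,0,0],-1],[[50,10,-20],[0,0,0],-1],[[55,11,-20],[0,0,0],-1],[[55,11,-10],[0,0,0],-1],[[55,11,0],[0,0,0],-1],[[55,10,0],[0,0,0],-1],[[40,8,0],[0,0,0],-1],[[12,2,0],[0,0,0],-1],[[0,0,0],[0,0,0],-1],[[0,0,0],[0,0,0],-1],[[0,0,0],[0,0,0],-1]]'; python3 - <<'E'
from h import *
a=np.radians(18.57);u=np.array([-np.sin(a),np.cos(a)]);n=np.array([np.cos(a),np.sin(a)])
T=toolT(); p,d=bot.read_camera("wrist"); cv2.imwrite("pics/w9.png",p[:,:,::-1]); g=np.load("w1.npz")
for nm,dd,TT in(("before",g["d"],g["T"]),("after",d,T)):
    P=cloud("wrist",dd,TT); L=P[...,:2]@n*1e3; A=P[...,:2]@u*1e3; z=P[...,2]*1e3
    m=(z>83.5)&(z<91)&(abs(L-540.5)<11)&(A>-56)&(A<-20); print(nm,"head A",np.percentile(A[m],[3,97]).round(1),m.sum())
    m=(z>93)&(z<105)&(abs(L-540.5)<8)&(A>-50)&(A<-5); print("  leaf A",np.percentile(A[m],[3,97]).round(1))
    m=(z>93)&(z<105)&(abs(L-540.5)<8)&(A<-55)&(A>-110); print("  knuckle A",np.percentile(A[m],[1,99]).round(1))
u0,v0=proj("wrist",[.53,.12,.08],T)[0].astype(int); crop(p,max(u0-60,0),max(v0-60,0),120,110,5,"pics/w9c.png")
print(bot.get_obs()["t"])
E
```

```text
t: 29.12
eef_pos: [0.5332, 0.1342, 0.3198]
tool_rot: [-0.0, 0.676, 0.737, -0.0]
contact_force: [1.0, -0.1, -1.1]
gripper_width: 1.001
before head A [-50.2 -28.7] 77
  leaf A [-31.6 -28.7]
  knuckle A [-97.3 -57.5]
after head A [-47.2 -26.9] 51
  leaf A [-29.8 -27. ]
  knuckle A [-96.9 -57.4]
29.175
```

View pics/w9c.png

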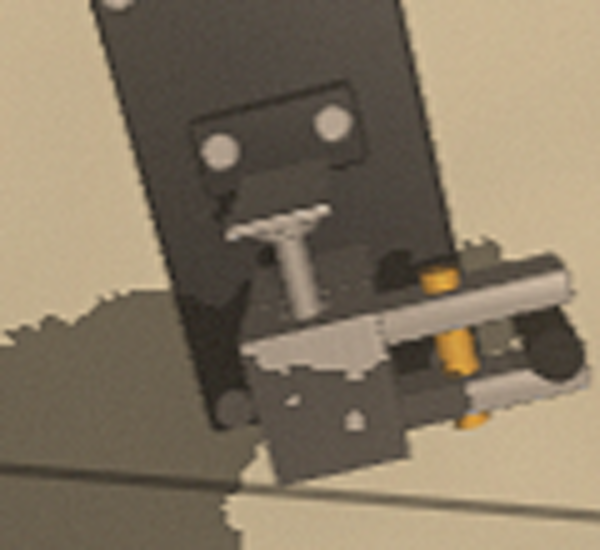

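The close crop shows the pin head hard against the leaf at about (280,225), with a long length of pin now out of the knuckle. The leaf has shifted about 1.8 mm, which matches the extra push. Handing in.

```bash
python3 -c "
from h import *
o=bot.get_obs(); print(o['t'],o['joint_vel'].round(3),o['contact_force'])
print(bot.hand_in())"
```

```text
29.175 [-0.004  0.001 -0.007 -0.003 -0.004  0.    -0.001] [-0.08197756 -0.6585466  -0.25892691]
the job is handed in; nothing more can be done
None
```

I drove the pin out to the keeper leaf, laid the punch back in its rest and let go. I handed the job in at 29.2 s; no verdict was reported.

- **Driving the pin:** The punch met the pin's tail about 12 mm inside the bore. The pin slid at about 8 N and met the leaf after about 10.7 mm of travel. I held it still for about 0.9 s at about 14 N on the wrist reading, which was also the highest push I read.
- **Pin at the end:** The last close view shows the head pressed against the leaf. The leaf has moved about 1.8 mm from where it stood before, which agrees with the force felt.
- **Punch at the end:** It lies in both forks at its original height, within about 1 mm along the rest. Two yaw estimates of the punch disagree slightly (body 5.2°, shank 6.3°); against the rest's 5.3°, both are well inside 0.2 rad.
- **Other things on the shelf:** Nothing looks moved in the last overview pictures, though the arm hid part of the top view. I judged this by eye and did not measure their positions. The gripper is empty and clear of everything.
- **Checks that failed:** My automatic measurement of the pin head's position was mixed up with the leaf's points. I relied on the felt travel, the leaf's shift and the close view instead. The rest's base outline in the two later runs also came out wrong because it took in neighbouring tools, so I ignored it.

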